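# Close the brass denture flask in its clamp

### The job

Close the brass denture flask in the flask clamp, ready for the press: stand its lower half centred and square on the bed between the two posts, fit the brass upper half on it over the guide pins, then the brass lid on top over the same pins, and lastly lay the steel pressure bar across the lid with both posts through its holes. Every part must sit fully down and level, and the silver upper half and silver lid belong to another flask, so leave them where they lie.

Things in the scene. Friction and masses are not known exactly. Their poses are not given: they have to be found in the camera images.
- clamp_bed (a point): Centre of the flask clamp's bed, on its upper face. Clamp: grey block 66 (x) x 156 (y) x 12 mm, fixed to the bench, bright steel rectangle in the middle of the bed where the flask stands. Steel posts, 10 mm thick, at y = +-60 mm, tops 75 mm above the bed, pointed over the last 9 mm; 20 mm collars at their feet. z up. The flask stands either way round, its y axis along the clamp's y.
- lower_half_centre (a point): Centre, half-way up, of the brass lower half: D shape, 52 (x) x 62 (y) mm, straight heel at -x, rounded corners at +x, 22 mm tall, 0.35 kg; cream plaster on top with a horseshoe ridge (fits into the upper half's hollow). Ears at both ends to y = +-44 mm carry 6 mm steel guide pins at x = -8, y = +-36.5 mm, rising 27 mm above the half's top, pointed over the last 6 mm. Grip across x.
- upper_half_centre (a point): Centre, half-way up, of the brass upper half: D shape, 52 (x) x 62 (y) mm, straight heel at -x, rounded corners at +x, 20 mm tall, 0.25 kg; cream plaster on top, right side up. Forked ears at both ends to y = +-43 mm, slots 11 mm wide at x = -8 mm, open outwards, for the lower half's pins (2.5 mm play); off centre, so it seats only heel over heel. Grip across x.
- flask_lid_centre (a point): Centre, half-way up, of the brass lid: D shape, 52 (x) x 62 (y) mm, straight heel at -x, rounded corners at +x, 10 mm tall, 0.15 kg; all brass, thin dark circle on top. Forked ears at both ends to y = +-43 mm, slots 11 mm wide at x = -8 mm, open outwards, for the lower half's pins (2.5 mm play); off centre, so it seats only heel over heel. Grip across x.
- pressure_bar_centre (a point): Centre, half-way up, of the pressure bar: dark steel, 34 (x) x 156 (y) x 12 mm, 0.30 kg, with a bright round cup 3 mm tall on the middle of its top and a through hole 16 (x) x 18 (y) mm at y = +60 and at y = -60 mm for the clamp's posts. Either way round is the same. Grip across x in the middle.
- silver_upper_centre (a point): Centre, half-way up, of another flask's silver-grey upper half: shape and size of the brass one. To be left alone.
- silver_lid_centre (a point): Centre, half-way up, of another flask's silver-grey lid: shape and size of the brass one. To be left alone.
Not all that is in view belongs to the job. What is shaped like the part that bears flask_lid_centre but purple is not meant.

How it is judged:
By the outcome, as a careful person would: the job done as asked, in the order asked, and still so for the second after the job is handed in, with the robot touching nothing.
It also fails if it takes over 120 s, if anything falls off the work surface, if the arm or the gripper's body presses on something with over 40 N, if the wrist force passes 120 N, or if a joint passes its speed limit or range.

### The arm

A 6-joint arm with a two-finger parallel gripper is mounted at the origin on a cart in front of the work surface, level with it; the furniture and walls round the work are solid. World frame = base frame: x ahead of the robot, y to its left, z up, the work surface at z = 0. Lengths are in m, angles in rad, forces in N, time in s.
With the tool pointing down it reaches from about 0.3 to 0.775 m from the base axis. Payload 14.6 kg.
Tool frame: the origin (TCP) lies on the centre line of the jaws, within the pads' length; the fingertips stand ctrl.tcp_to_tips ahead of it and the grasp point (between the pads) lies 2 mm behind it (ctrl.tcp_to_tips is the distance from the TCP to the fingertips, in m); z points along the fingers, y is the line along which they close (so a half turn about z gives the same grasp; the last joint's range is limited). The gripper opens to 94 mm and grips with 3 to 60 N. Pads are 16 mm wide; open, the fingers measure 119 mm over their backs; the gripper's body (75 mm by 177 mm) begins 78 mm behind the grasp point.
Start: joints at [-1.356, 0.3, 1.521, -0, 1.321, -0.067], TCP at [0.153, -0.528, 0.222] pointing down, gripper open.
Joint ranges: [-3.03, 3.03], [-0.79, 2.21], [0.23, 2.52], [-1.04, 4.18], [0, 3.07], [-2.55, 2.55]. Speed limits (rad/s): [2.22, 2.22, 2.57, 3.14, 3.14, 3.14].

### API

Orientations are given as [roll, pitch, yaw] about the fixed x, y, z axes, in that order (R = Rz(yaw) Ry(pitch) Rx(roll)).
In Python, from station import telemetry, viewer, hand_in, ctrl gives the robot as it stands.
- The arm moves only by the tool step_arm, never from a script. Its argument "plan" is a list of rows, each an object of numbers: "dx", "dy", "dz": the shift along the tool's x, y, z scaled (see below); "rx", "ry", "rz": the turn, a rotation vector about the tool's x, y, z scaled (see below); "claw": the closure, from 0 (fully open) to 1 (shut). In form: [{"dx": .., "dy": .., "dz": .., "rx": .., "ry": .., "rz": .., "claw": ..}, ...]. A call has 1 to 10 rows; each row shifts and turns the commanded pose from where the row before left it, along the tool's axes as they then stand; what a row does not reach is not made up. The controller multiplies each number of a shift by 0.1 m and each number of a turn by 90 degrees. A row lasts 1/10 s, in which the tool goes at most 50 mm and 8.59 degrees, less where a joint would pass 70% of its speed; a pose out of reach is approached as far as the arm can. A call with a number of a shift or a turn outside -1 to 1 is refused whole. A call with a gripper value outside its range is refused whole. The fingers move at their own pace and stop on an object; "grip_force" is the grip in N (left out, the last holds). Time passes only in rows, so rows that do not move let the fingers close. It gives the time, the measured TCP pose, the force, the opening and the grip force at its end, in the units of the state.
- telemetry.get_obs(): the state, without advancing time (a new reading comes with each control period).
- viewer.camera(name): name is "scene" or "side" or "wrist"; returns a dict with "img" (480x640x3 uint8, red, green, blue), "z_map" (480x640 float32, m along the optical axis (not along the pixel's ray), 0 where there is no reading), "fx", "fy", "cx", "cy" (pixels), "dist" ([k1, k2, p1, p2, k3] as OpenCV has them; the pictures are not rectified), "R" (3x3) and "t" (3): a world point X has camera coordinates R X + t; the wrist camera has in their place "tool_from_camera" (4x4, takes a point from camera to tool coordinates, whose origin is the TCP and whose axes are the flange's). Camera axes: x right, y down, z forward; pixel columns grow to the right and rows downward; lengths in m; the calibration is good to about 2 mm. A picture is of the moment at which its call begins: read the wrist's pose just before it.
- hand_in(): hands the job in; it is judged then, once.
Trained networks look in a picture, given as the dict that the camera call returned (one of the last four; its "shot" number tells which), for a name from the list of things; names that differ only in an ending like _2 or _b are one class to them, and where a whole thing is asked for, a point or a joint stands for the part that bears it (a point fixed in the world has none). Each returns a list of dicts, best first, with "score" (0 to 1); they miss things now and then, are a little off and sometimes report something else, mostly with a low value. They report only what shows in the picture. A call takes as long as a camera call. They do not tell look-alikes from the thing itself.
- viewer.recognise(target, picture): "rect" ([left, top, right, bottom] in pixels, round what is visible of it).
The state is a dict: "time_s": time; "qpos": joint angles; "joint_vel": joint speeds; "tau": joint torques, N m; "ee_pos": TCP position; "eef_rot": TCP orientation; "force": force on the tool from outside, world axes, zero at the start; "moment": the same for the moment, N m; "grip_width": finger opening in m; "grip_force": force on a finger pad.
Only numpy, scipy, OpenCV 4.12 (cv2) and the standard library are available. Lean on these libraries where they do the work, as an engineer would, in place of code of your own. Each camera call takes 0.05 s, during which the arm holds its last target. There are 200 camera calls.

## Working session

There is one attempt and no reset: what is moved stays moved. The work goes in short steps, Python scripts to look and compute and a tool call to move; the robot and the scene stay as the last step left them, time stands still between calls to the robot, and variables do not carry over. Pictures are saved under pics/ and viewed, at most 14 in all, crops included, and the job is handed in when it is done.

Besides the shell and the picture viewer there is one more tool, called after "Call:" by a JSON object that holds its "method" and its "body", one argument or row to a line. step_arm: Moves the arm, as the interface text tells. Shifts and turns lie within -1 to 1; 1 stands for 0.1 m of shift or 90 degrees of turn. Its arguments: {"type":"object","properties":{"plan":{"type":"array"},"grip_force":{"type":"number"}},"required":["plan"]}

```bash
ls; mkdir -p pics; python3 - <<'E'
from station import telemetry, viewer, ctrl
import cv2,numpy as np,pickle
o=telemetry.get_obs();print(o);print(ctrl.tcp_to_tips)
for n in ["scene","side"]:
    p=viewer.camera(n);pickle.dump(dict(p),open(f"pics/{n}0.pkl","wb"))
    cv2.imwrite(f"pics/{n}0.png",p["img"][:,:,::-1])
    print(n,p["R"],p["t"],p["fx"],p["dist"])
    for k in ["clamp_bed","lower_half_centre","upper_half_centre","flask_lid_centre","pressure_bar_centre"]:
        print(k,[(np.round(r["rect"]).tolist(),round(r["score"],2)) for r in viewer.recognise(k,p)])
E
```

```text
pics
{'time_s': 0.0, 'qpos': array([-1.35562330e+00,  3.00463026e-01,  1.52157542e+00, -7.15091036e-06,
        1.32071169e+00, -6.65996344e-02]), 'joint_vel': array([-0.00208344,  0.00044816, -0.00069229,  0.00019785,  0.00076323,
       -0.00051108]), 'tau': array([ 2.37617569e-03, -5.31810200e+01, -3.52734303e+01,  7.09101255e-02,
        2.43897020e-02, -1.34877673e-04]), 'ee_pos': array([ 0.15287577, -0.52807228,  0.22189315]), 'eef_rot': array([-3.14043728e+00, -7.01197322e-05,  2.81774390e-01]), 'force': array([-0.38208293,  0.03089474, -0.07929022]), 'moment': array([-0.03224361,  0.00666155, -0.00863545]), 'grip_force': 0.0, 'grip_width': 0.09425596492707838}
0.017
scene [[-0.89925198 -0.43731031  0.01027489]
 [-0.30588106  0.61185224 -0.72943377]
 [ 0.31270219 -0.65908765 -0.68397427]] [0.47556776 0.18678745 1.00455732] 560.6368864480341 [-0.10384215  0.          0.          0.          0.        ]
clamp_bed [([337.0, 207.0, 397.0, 284.0], 0.95), ([333.0, 146.0, 359.0, 165.0], 0.52)]
lower_half_centre [([395.0, 159.0, 418.0, 192.0], 0.91)]
upper_half_centre [([270.0, 179.0, 293.0, 210.0], 0.9), ([219.0, 241.0, 255.0, 272.0], 0.72)]
flask_lid_centre [([258.0, 288.0, 306.0, 317.0], 0.96), ([219.0, 240.0, 257.0, 269.0], 0.81)]
pressure_bar_centre [([218.0, 240.0, 256.0, 272.0], 0.64), ([282.0, 320.0, 327.0, 405.0], 0.61)]
side [[ 0.99371469 -0.11187711 -0.00382357]
 [-0.05465929 -0.45512022 -0.88875078]
 [ 0.09769069  0.8833737  -0.45837478]] [-0.5485774   0.05861744  0.98315583] 457.83365003239885 [-0.11993614  0.          0.          0.          0.        ]
clamp_bed [([242.0, 214.0, 280.0, 279.0], 0.61), ([349.0, 219.0, 371.0, 241.0], 0.17)]
lower_half_centre [([243.0, 306.0, 284.0, 356.0], 0.73)]
upper_half_centre [([367.0, 254.0, 400.0, 285.0], 0.86)]
flask_lid_centre [([287.0, 213.0, 317.0, 229.0], 0.64), ([350.0, 217.0, 370.0, 237.0], 0.56)]
pressure_bar_centre [([250.0, 195.0, 273.0, 222.0], 0.77)]
```

View pics/scene0.png

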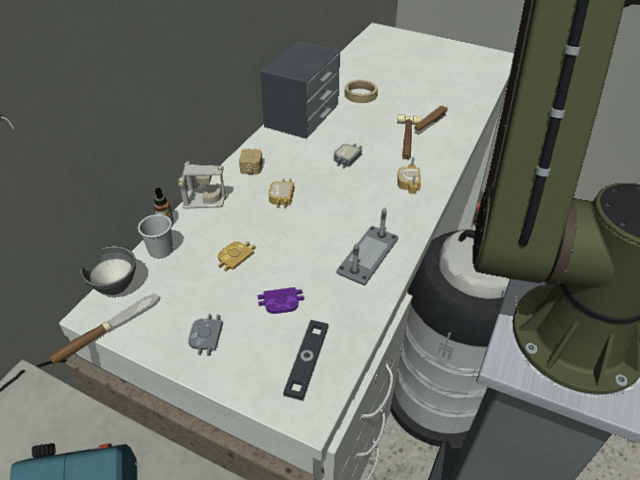

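```bash
cat > h.py <<'E'
import numpy as np,cv2,pickle
from scipy.spatial.transform import Rotation as Ro
def cloud(p,R=None,t=None):
    """world points HxWx3 (nan where no depth)"""
    h,w=p["z_map"].shape
    K=np.array([[p["fx"],0,p["cx"]],[0,p["fy"],p["cy"]],[0,0,1.]])
    u,v=np.meshgrid(np.arange(w),np.arange(h))
    xy=cv2.undistortPoints(np.stack([u,v],-1).reshape(-1,1,2).astype(float),K,np.array(p["dist"],float)).reshape(h,w,2)
    z=p["z_map"].astype(float).copy();z[z<=0]=np.nan
    c=np.dstack([xy*z[...,None],z])
    if "R" in p: return (c-p["t"])@p["R"]
    T=p["tool_from_camera"];c=c@T[:3,:3].T+T[:3,3]
    return c@R.T+t
def ortho(p,P,x0,x1,y0,y1,res,zmax=0.3):
    """top view: image up=+x, left=+y"""
    H=int((x1-x0)/res);W=int((y1-y0)/res)
    im=np.zeros((H,W,3),np.uint8);hm=np.full((H,W),np.nan)
    X=P.reshape(-1,3);C=p["img"].reshape(-1,3)
    ok=np.isfinite(X).all(1)&(X[:,0]>x0)&(X[:,0]<x1)&(X[:,1]>y0)&(X[:,1]<y1)&(X[:,2]<zmax)
    X=X[ok];C=C[ok];o=np.argsort(X[:,2]);X=X[o];C=C[o]
    r=np.clip(((x1-X[:,0])/res).astype(int),0,H-1);c=np.clip(((y1-X[:,1])/res).astype(int),0,W-1)
    im[r,c]=C;hm[r,c]=X[:,2]
    return im,hm
E
python3 - <<'E'
from h import *
for n in ["scene","side"]:
    p=pickle.load(open(f"pics/{n}0.pkl","rb"));P=cloud(p)
    q=[(367,245),(406,175),(281,194),(282,302),(236,255),(305,362),(346,155)] if n=="scene" else [(261,246),(263,330),(383,270),(302,221),(360,228),(262,208)]
    for u,v in q:
        print(n,u,v,np.round(np.nanmedian(P[v-2:v+3,u-2:u+3].reshape(-1,3),0),3))
    im,hm=ortho(p,P,0.2,0.8,-0.45,0.45,0.0015);im=cv2.dilate(im,np.ones((2,2)))
    cv2.imwrite(f"pics/o_{n}.png",im[:,:,::-1])
E
```

```text
scene 367 245 [ 0.439 -0.032  0.013]
scene 406 175 [ 0.443 -0.277  0.026]
scene 281 194 [ 0.673 -0.089  0.022]
scene 282 302 [0.523 0.178 0.011]
scene 236 255 [0.665 0.111 0.011]
scene 305 362 [0.424 0.279 0.013]
scene 346 155 [ 0.603 -0.293  0.022]
side 261 246 [0.427 0.013 0.014]
side 263 330 [ 0.429 -0.296  0.023]
side 383 270 [ 0.672 -0.128  0.021]
side 302 221 [0.53  0.148 0.011]
side 360 228 [0.669 0.092 0.011]
side 262 208 [0.43  0.239 0.013]
```

View pics/side0.png

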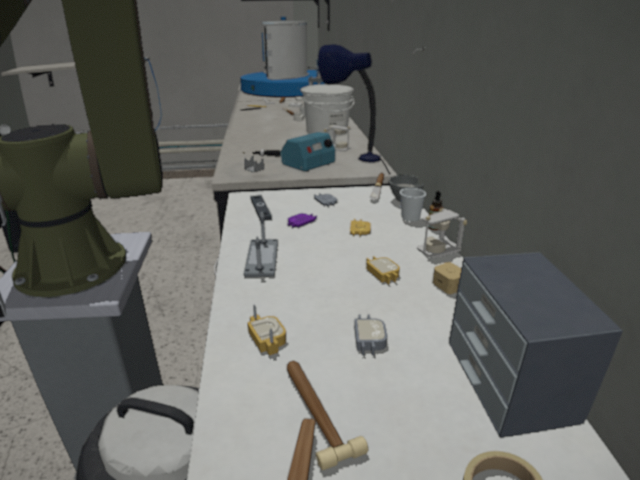

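```bash
cat >> h.py <<'E'
def blob(P,x,y,zlo,zhi,r=0.075,res=0.001):
    X=P.reshape(-1,3);X=X[np.isfinite(X).all(1)]
    X=X[(np.hypot(X[:,0]-x,X[:,1]-y)<r)&(X[:,2]>zlo)&(X[:,2]<zhi)]
    (c,s,a)=cv2.minAreaRect((X[:,:2]*1000).astype(np.float32))
    if s[0]>s[1]: a+=90; s=s[::-1]
    return np.round(c,1),np.round(s,1),round(a,1)  # a: direction of short side (deg, mod 180), mm
E
python3 - <<'E'
from h import *
from station import viewer,telemetry
o=telemetry.get_obs()
p=viewer.camera("wrist");print(np.round(p["tool_from_camera"],3),p["fx"],p["dist"],o["time_s"])
for n in ["scene","side"]:
    p=pickle.load(open(f"pics/{n}0.pkl","rb"));P=cloud(p)
    for k,x,y,zl,zh,r in [("clamp",.43,0,.006,.018,.09),("lower",.44,-.285,.008,.027,.07),("upper",.67,-.105,.008,.03,.06),("lid",.667,.102,.005,.02,.06),("bar",.425,.279,.006,.02,.09),("sup",.603,-.293,.008,.03,.06)]:
        print(n,k,blob(P,x,y,zl,zh,r))
E
```

```text
[[ 0.    -0.97  -0.245  0.071]
 [ 1.     0.001 -0.001  0.   ]
 [ 0.001 -0.245  0.97  -0.162]
 [ 0.     0.     0.     1.   ]] 338.1070369413442 [-0.04247749  0.          0.          0.          0.        ] 0.6
scene clamp (array([429.9, -12.4]), array([ 65.5, 155.1]), 175.5)
scene lower (array([ 438.4, -284.9]), array([52.7, 92.6]), 20.9)
scene upper (array([ 681.3, -103.7]), array([52.2, 89.8]), 19.2)
scene lid (array([672.2, 108.2]), array([77.1, 89.2]), 129.9)
scene bar (array([426.7, 267.2]), array([ 35.3, 155.8]), 10.1)
scene sup (array([ 610.5, -308.4]), array([53.8, 89.7]), 172.6)
side clamp (array([427.9, -15.3]), array([ 66.5, 147.6]), 175.5)
side lower (array([ 436.1, -290.1]), array([52.3, 89.1]), 21.4)
side upper (array([ 678.9, -106.6]), array([54.3, 89.7]), 20.0)
side lid (array([671.4, 104.6]), array([49.6, 85.7]), 167.2)
side bar (array([424.7, 268.1]), array([ 35.2, 156.7]), 10.1)
side sup (array([ 606.4, -311.5]), array([52.8, 82.8]), 173.8)
```

Call:
{"method": "step_arm", "body": {
  "plan": [
    {"dx":0.34,"dy":-0.153,"dz":0.02},
    {"dx":0.34,"dy":-0.153,"dz":0.02},
    {"dx":0.34,"dy":-0.153,"dz":0.02},
    {"dx":0.34,"dy":-0.153,"dz":0.02},
    {"dx":0.34,"dy":-0.153,"dz":0.02},
    {"dx":0.34,"dy":-0.153,"dz":0.02},
    {"dx":0.34,"dy":-0.153,"dz":0.02},
    {"dx":0.34,"dy":-0.153,"dz":0.02},
    {"dx":0.34,"dy":-0.153,"dz":0.02},
    {"dx":0.34,"dy":-0.153,"dz":0.02}
  ]
}}

```text
$.plan[0]: bad value
```

Call:
{"method": "step_arm", "body": {
  "plan": [
    {"rz":-0.095},
    {"rz":-0.095},
    {"rz":-0.095},
    {"rz":-0.095},
    {"rz":-0.095},
    {"rz":-0.095},
    {"rz":-0.095},
    {"rz":-0.095},
    {"rz":-0.095},
    {"rz":-0.095}
  ]
}}

```text
$.plan[0]: bad value
```

Call:
{"method": "step_arm", "body": {
  "plan": [
    {"rz":-0.095},
    {"dx":0},
    {"dx":0}
  ]
}}

```text
$.plan[0]: bad value
```

```bash
cat >> h.py <<'E'
def wrist(name=None,show=None):
    from station import telemetry,viewer
    o=telemetry.get_obs();R=Ro.from_euler("xyz",o["eef_rot"]).as_matrix()
    p=viewer.camera("wrist");P=cloud(p,R,o["ee_pos"])
    print("t",round(o["time_s"],2),"tcp",np.round(o["ee_pos"],4),"rpy",np.round(np.degrees(o["eef_rot"]),2),"F",np.round(o["force"],1),"w",round(o["grip_width"],4))
    if name: cv2.imwrite(f"pics/{name}.png",p["img"][:,:,::-1])
    return o,p,P
E
python3 - <<'E'
from h import *
o,p,P=wrist("w1")
print(blob(P,.437,-.287,.012,.027,.065),blob(P,.437,-.287,.03,.06,.065))
E
```

```text
t 0.65 tcp [ 0.1529 -0.5283  0.2225] rpy [180.     0.    16.14] F [-0.2  0.6 -1.2] w 0.0938
(array([0., 0.]), array([0., 0.]), 0.0) (array([0., 0.]), array([0., 0.]), 0.0)
```

View pics/w1.png

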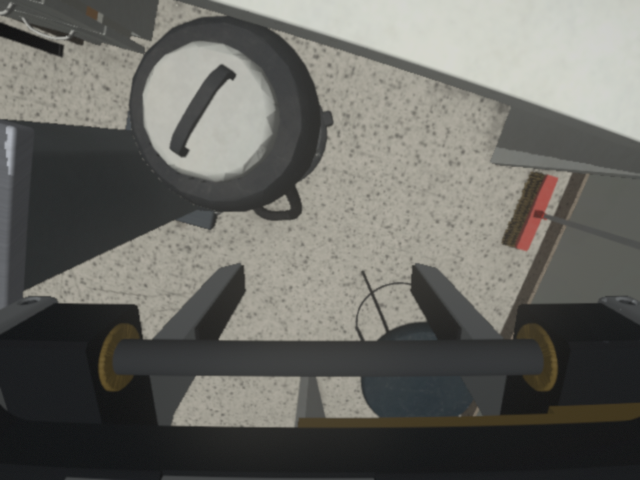

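The wrist picture shows only the floor beside the bench, with the gripper fingers at about (230,340) and (440,340). The moves were refused because a row needs every key.

Call:
{"method": "step_arm", "body": {
  "plan": [
    {"dx":0.42,"dy":-0.19,"dz":0.02,"rx":0,"ry":0,"rz":0,"claw":0},
    {"dx":0.42,"dy":-0.19,"dz":0.02,"rx":0,"ry":0,"rz":0,"claw":0},
    {"dx":0.42,"dy":-0.19,"dz":0.02,"rx":0,"ry":0,"rz":0,"claw":0},
    {"dx":0.42,"dy":-0.19,"dz":0.02,"rx":0,"ry":0,"rz":0,"claw":0},
    {"dx":0.42,"dy":-0.19,"dz":0.02,"rx":0,"ry":0,"rz":0,"claw":0},
    {"dx":0.42,"dy":-0.19,"dz":0.02,"rx":0,"ry":0,"rz":0,"claw":0},
    {"dx":0.42,"dy":-0.19,"dz":0.02,"rx":0,"ry":0,"rz":0,"claw":0},
    {"dx":0.42,"dy":-0.19,"dz":0.02,"rx":0,"ry":0,"rz":0,"claw":0}
  ]
}}

```text
time_s: 1.5
ee_pos: [0.4347, -0.2874, 0.2066]
eef_rot: [3.141, -0.0, 0.282]
force: [0.2, -0.6, 0.0]
grip_width: 0.094
grip_force: 0.0
```

Call:
{"method": "step_arm", "body": {
  "plan": [
    {"dx":0,"dy":0,"dz":0,"rx":0,"ry":0,"rz":-0.095,"claw":0},
    {"dx":0,"dy":0,"dz":0,"rx":0,"ry":0,"rz":-0.095,"claw":0},
    {"dx":0,"dy":0,"dz":0,"rx":0,"ry":0,"rz":-0.095,"claw":0},
    {"dx":0,"dy":0,"dz":0,"rx":0,"ry":0,"rz":-0.095,"claw":0},
    {"dx":0,"dy":0,"dz":0,"rx":0,"ry":0,"rz":-0.095,"claw":0},
    {"dx":0,"dy":0,"dz":0,"rx":0,"ry":0,"rz":-0.095,"claw":0},
    {"dx":0,"dy":0,"dz":0,"rx":0,"ry":0,"rz":-0.095,"claw":0},
    {"dx":0,"dy":0,"dz":0,"rx":0,"ry":0,"rz":-0.095,"claw":0},
    {"dx":0,"dy":0,"dz":0,"rx":0,"ry":0,"rz":-0.095,"claw":0},
    {"dx":0,"dy":0,"dz":0,"rx":0,"ry":0,"rz":-0.095,"claw":0}
  ]
}}

```text
time_s: 2.5
ee_pos: [0.4334, -0.2888, 0.2065]
eef_rot: [3.142, 0.0, 1.78]
force: [-0.1, -0.1, -0.5]
grip_width: 0.0938
grip_force: 0.0
```

Call:
{"method": "step_arm", "body": {
  "plan": [
    {"dx":0,"dy":0,"dz":0,"rx":0,"ry":0,"rz":-0.095,"claw":0},
    {"dx":0,"dy":0,"dz":0,"rx":0,"ry":0,"rz":0,"claw":0},
    {"dx":0,"dy":0,"dz":0,"rx":0,"ry":0,"rz":0,"claw":0}
  ]
}}

```text
time_s: 2.8
ee_pos: [0.4334, -0.2888, 0.2065]
eef_rot: [3.142, 0.0, 1.919]
force: [-0.1, -0.1, -0.2]
grip_width: 0.094
grip_force: 0.0
```

```bash
python3 - <<'E'
from h import *
o,p,P=wrist("w2")
print(blob(P,.437,-.287,.012,.027,.065),blob(P,.437,-.287,.03,.06,.065))
im,hm=ortho(p,P,.35,.53,-.4,-.18,.0004,.1)
cv2.imwrite("pics/w2o.png",np.hstack([im])[:,:,::-1])
E
```

```text
t 2.8 tcp [ 0.4334 -0.2888  0.2065] rpy [180.     0.   109.93] F [-0.1 -0.1 -0.2] w 0.094
(array([ 438.4, -288.8]), array([51.8, 88.3]), 21.3) (array([ 430.7, -290.7]), array([ 5.3, 77. ]), 21.1)
```

View pics/w2.png

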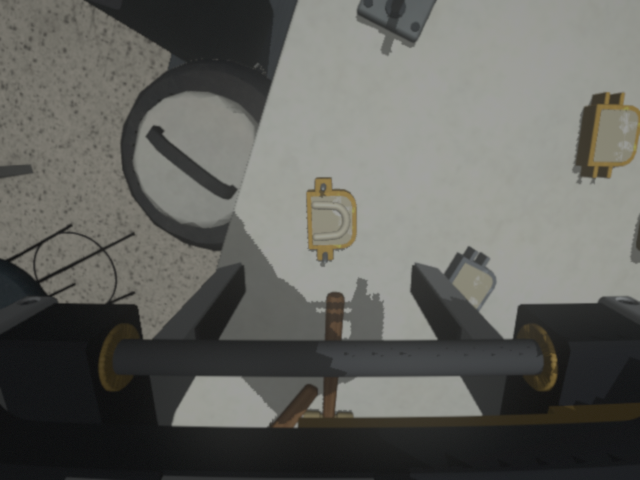

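The lower half is at pixel (330,218) with its heel to the left (towards the robot), and the brass upper half at (612,140) has the same facing. The silver upper half is at (470,285). Next is the grasp of the lower half.

Call:
{"method": "step_arm", "body": {
  "plan": [
    {"dx":-0.013,"dy":0.047,"dz":0.4,"rx":0,"ry":0,"rz":-0.0152,"claw":0},
    {"dx":0,"dy":0,"dz":0.4,"rx":0,"ry":0,"rz":0,"claw":0},
    {"dx":0,"dy":0,"dz":0.4,"rx":0,"ry":0,"rz":0,"claw":0},
    {"dx":0,"dy":0,"dz":0.4,"rx":0,"ry":0,"rz":0,"claw":0},
    {"dx":0,"dy":0,"dz":0.2,"rx":0,"ry":0,"rz":0,"claw":0},
    {"dx":0,"dy":0,"dz":0.055,"rx":0,"ry":0,"rz":0,"claw":0},
    {"dx":0,"dy":0,"dz":0,"rx":0,"ry":0,"rz":0,"claw":0}
  ]
}}

```text
time_s: 3.55
ee_pos: [0.4383, -0.2885, 0.0209]
eef_rot: [-3.141, -0.001, 1.945]
force: [0.5, -1.0, 0.9]
grip_width: 0.0936
grip_force: 0.0
```

Call:
{"method": "step_arm", "body": {
  "grip_force": 35,
  "plan": [
    {"dx":0,"dy":0,"dz":0,"rx":0,"ry":0,"rz":0,"claw":1},
    {"dx":0,"dy":0,"dz":0,"rx":0,"ry":0,"rz":0,"claw":1},
    {"dx":0,"dy":0,"dz":0,"rx":0,"ry":0,"rz":0,"claw":1},
    {"dx":0,"dy":0,"dz":0,"rx":0,"ry":0,"rz":0,"claw":1},
    {"dx":0,"dy":0,"dz":0,"rx":0,"ry":0,"rz":0,"claw":1},
    {"dx":0,"dy":0,"dz":0,"rx":0,"ry":0,"rz":0,"claw":1},
    {"dx":0,"dy":0,"dz":0,"rx":0,"ry":0,"rz":0,"claw":1},
    {"dx":0,"dy":0,"dz":0,"rx":0,"ry":0,"rz":0,"claw":1}
  ]
}}

```text
time_s: 4.35
ee_pos: [0.4383, -0.2885, 0.0211]
eef_rot: [3.142, 0.0, 1.947]
force: [-1.2, -0.2, 4.0]
grip_width: 0.0519
grip_force: 35.0
```

Call:
{"method": "step_arm", "body": {
  "plan": [
    {"dx":0,"dy":0,"dz":-0.4,"rx":0,"ry":0,"rz":0,"claw":1},
    {"dx":0,"dy":0,"dz":-0.4,"rx":0,"ry":0,"rz":0,"claw":1},
    {"dx":0,"dy":0,"dz":-0.4,"rx":0,"ry":0,"rz":0,"claw":1},
    {"dx":0,"dy":0,"dz":-0.4,"rx":0,"ry":0,"rz":0,"claw":1},
    {"dx":0.38,"dy":0.126,"dz":0,"rx":0,"ry":0,"rz":0,"claw":1},
    {"dx":0.38,"dy":0.126,"dz":0,"rx":0,"ry":0,"rz":0,"claw":1},
    {"dx":0.38,"dy":0.126,"dz":0,"rx":0,"ry":0,"rz":0,"claw":1},
    {"dx":0.38,"dy":0.126,"dz":0,"rx":0,"ry":0,"rz":0,"claw":1}
  ]
}}

```text
time_s: 5.15
ee_pos: [0.4286, -0.127, 0.1805]
eef_rot: [-3.141, -0.001, 1.947]
force: [0.6, 1.9, -3.3]
grip_width: 0.0516
grip_force: 35.0
```

Call:
{"method": "step_arm", "body": {
  "plan": [
    {"dx":0,"dy":0,"dz":0,"rx":0,"ry":0,"rz":0.073,"claw":1},
    {"dx":0,"dy":0,"dz":0,"rx":0,"ry":0,"rz":0.073,"claw":1},
    {"dx":0,"dy":0,"dz":0,"rx":0,"ry":0,"rz":0.073,"claw":1},
    {"dx":0,"dy":0,"dz":0,"rx":0,"ry":0,"rz":0.07,"claw":1},
    {"dx":0,"dy":0,"dz":0,"rx":0,"ry":0,"rz":0,"claw":1},
    {"dx":0,"dy":0,"dz":0,"rx":0,"ry":0,"rz":0,"claw":1}
  ]
}}

```text
time_s: 5.75
ee_pos: [0.4291, -0.1285, 0.1807]
eef_rot: [-3.141, -0.0, 1.496]
force: [0.6, -0.2, -4.2]
grip_width: 0.0516
grip_force: 35.0
```

```bash
python3 - <<'E'
from h import *
o,p,P=wrist("w3")
print("bed",blob(P,.429,-.013,.006,.018,.09),"posts",blob(P,.429,-.013,.03,.085,.09))
X=P.reshape(-1,3);X=X[np.isfinite(X).all(1)];X=X[(np.hypot(X[:,0]-.429,X[:,1]+.013)<.09)&(X[:,2]>.03)&(X[:,2]<.09)]
for s in (1,-1):
    Y=X[(X[:,1]+.013)*s>0];print(s,len(Y),np.round(Y.min(0),4),np.round(Y.max(0),4))
    Y=Y[Y[:,2]>.07];print(np.round(Y.mean(0),4))
# held part
z=o["ee_pos"]; print("held",blob(P,z[0],z[1],z[2]-.02,z[2]+.008,.07),"pins",blob(P,z[0],z[1],z[2]+.008,z[2]+.04,.05))
E
```

```text
t 5.75 tcp [ 0.4291 -0.1285  0.1807] rpy [-1.7996e+02 -1.0000e-02  8.5740e+01] F [ 0.6 -0.2 -4.2] w 0.0516
bed (array([429.5, -16. ]), array([ 66.6, 156.5]), 175.2) posts (array([429.4, -18.1]), array([ 10.2, 126.8]), 175.6)
1 424 [0.429  0.0376 0.0301] [0.4394 0.0447 0.0878]
[0.4343 0.0405 0.0791]
-1 172 [ 0.4198 -0.0812  0.0343] [ 0.43   -0.0708  0.0884]
[ 0.425  -0.0756  0.0815]
held (array([ 427.6, -127. ]), array([69.4, 76.3]), 145.9) pins (array([ 426.4, -125.3]), array([58.6, 67. ]), 132.1)
```

View pics/w3.png

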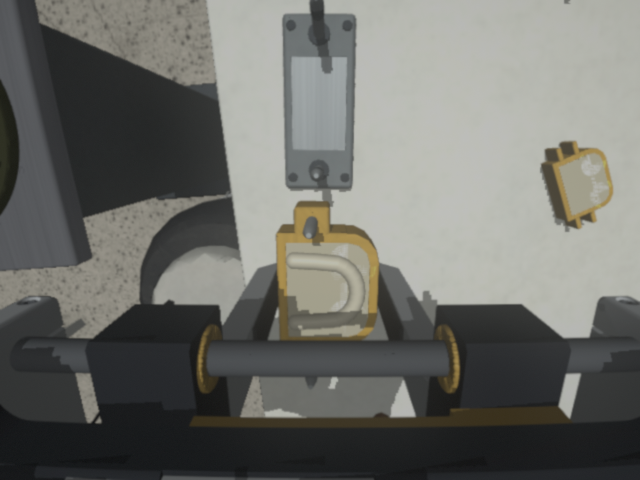

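Clamp at the top of the image (bed 283–355 × 15–188); the lower half is held square at (327,285) with the heel on the left. I'll locate it in the tool frame.

```bash
cat >> h.py <<'E'
def tool_pts(o,P,zlo,zhi,r=.06):
    """points in tool frame (mm) near the TCP; z along tool"""
    R=Ro.from_euler("xyz",o["eef_rot"]).as_matrix()
    Q=(P-o["ee_pos"])@R
    ok=np.isfinite(Q).all(2)&(np.hypot(Q[...,0],Q[...,1])<r)&(Q[...,2]>zlo)&(Q[...,2]<zhi)
    return Q*1000,ok
def brass(p):
    h=cv2.cvtColor(p["img"],cv2.COLOR_RGB2HSV)
    return (h[...,0]>12)&(h[...,0]<28)&(h[...,1]>90)&(h[...,2]>60)
E
python3 - <<'E'
from h import *
o,p,P=wrist()
Q,ok=tool_pts(o,P,-.04,.02)
b=ok&brass(p)&(Q[...,2]>-8)&(Q[...,2]<6)
B=Q[b];print(len(B),np.round(np.percentile(B,[.5,5,50,95,99.5],axis=0),1))
c,s,a=cv2.minAreaRect(B[:,:2].astype(np.float32));print(c,s,a)
top=B[B[:,2]<np.percentile(B[:,2],50)];
for x in range(-5,50,5):
    m=np.abs(B[:,0]-x)<2.5
    if m.sum()>3: print(x,m.sum(),np.round([B[m,1].min(),B[m,1].max(),B[m,2].mean()],1))
pin=ok&(Q[...,2]<-9)&(Q[...,2]>-36)&(Q[...,0]>28)&(np.abs(Q[...,1]+8)<10);print("pin",pin.sum(),np.round(Q[pin].mean(0),1),np.round(Q[pin].min(0),1),np.round(Q[pin].max(0),1))
E
```

```text
t 5.8 tcp [ 0.4292 -0.1285  0.1807] rpy [-1.7997e+02 -1.0000e-02  8.5730e+01] F [ 0.1 -0.7 -3.9] w 0.0517
3647 [[-28.  -24.8  -2.5]
 [-26.6 -23.9  -2. ]
 [ 23.6  -3.4  -0.9]
 [ 42.3  25.    0.8]
 [ 44.1  26.6   5.5]]
(7.955497741699219, 0.7089023590087891) (52.02060317993164, 72.67292785644531) 89.7095718383789
-5 157 [-25.   26.8  -1. ]
0 167 [-25.1  26.7  -1. ]
5 171 [-25.3  26.7  -1. ]
10 168 [-25.1  26.6  -0.9]
15 167 [-24.9  26.4  -1. ]
20 186 [-24.8  25.6  -0.9]
25 432 [-24.6  23.9  -1. ]
30 729 [-24.4  20.5  -0.2]
35 219 [-15.8   1.5  -0.9]
40 316 [-15.7   1.   -1. ]
45 168 [-15.1   1.    0.6]
pin 227 [ 37.8  -6.9 -21.8] [ 33.7 -10.2 -29.4] [39.7 -4.2 -9.2]
```

Call:
{"method": "step_arm", "body": {
  "plan": [
    {"dx":0.4,"dy":-0.03,"dz":0,"rx":0,"ry":0,"rz":0.004,"claw":1},
    {"dx":0.4,"dy":-0.03,"dz":0,"rx":0,"ry":0,"rz":0,"claw":1},
    {"dx":0.319,"dy":-0.029,"dz":0,"rx":0,"ry":0,"rz":0,"claw":1},
    {"dx":0,"dy":0,"dz":0.4,"rx":0,"ry":0,"rz":0,"claw":1},
    {"dx":0,"dy":0,"dz":0.4,"rx":0,"ry":0,"rz":0,"claw":1},
    {"dx":0,"dy":0,"dz":0.4,"rx":0,"ry":0,"rz":0,"claw":1},
    {"dx":0,"dy":0,"dz":0,"rx":0,"ry":0,"rz":0,"claw":1},
    {"dx":0,"dy":0,"dz":0,"rx":0,"ry":0,"rz":0,"claw":1}
  ]
}}

```text
time_s: 6.65
ee_pos: [0.4298, -0.0164, 0.0617]
eef_rot: [-3.141, -0.0, 1.488]
force: [0.3, -0.3, -3.3]
grip_width: 0.0514
grip_force: 35.0
```

```bash
python3 - <<'E'
from h import *
from station import viewer
o,p,P=wrist("w4")
R=Ro.from_euler("xyz",o["eef_rot"]).as_matrix();Q=(P-o["ee_pos"])@R*1000
for s in (1,-1):
    m=np.isfinite(Q).all(2)&(np.abs(Q[...,0]-60*s)<14)&(np.abs(Q[...,1])<12)&(P[...,2]>.045)&(P[...,2]<.09)
    if m.sum(): print("post",s,m.sum(),np.round(Q[m].mean(0),1),np.round(Q[m].min(0),1),np.round(Q[m].max(0),1))
m=np.isfinite(Q).all(2)&(np.abs(Q[...,1])<50)&(Q[...,0]>30)&(Q[...,0]<95)&(P[...,2]>.007)&(P[...,2]<.017)
print("bed",m.sum(),np.round(np.percentile(Q[m],[.5,99.5],axis=0),1))
b=brass(p)&np.isfinite(Q).all(2)&(np.abs(Q[...,2])<8)&(np.hypot(Q[...,0],Q[...,1])<60);print("part",np.round(np.percentile(Q[b],[.5,99.5],axis=0),1))
E
```

```text
t 6.65 tcp [ 0.4298 -0.0164  0.0617] rpy [-179.97   -0.     85.24] F [ 0.3 -0.3 -3.3] w 0.0514
post 1 495 [ 60.6  -0.2 -19.7] [ 54.8  -5.5 -27. ] [65.3  4.9 15.2]
post -1 761 [-56.5   0.  -10.6] [-62.   -5.3 -24.4] [-53.6   5.4  10.1]
bed 7061 [[ 30.3 -32.9  46.2]
 [ 77.7  32.4  53.3]]
part [[-28.  -24.8  -2.5]
 [ 44.1  26.5   6.9]]
```

Call:
{"method": "step_arm", "body": {
  "plan": [
    {"dx":0,"dy":-0.009,"dz":0.15,"rx":0,"ry":0,"rz":0,"claw":1},
    {"dx":0,"dy":0,"dz":0.1,"rx":0,"ry":0,"rz":0,"claw":1},
    {"dx":0,"dy":0,"dz":0.025,"rx":0,"ry":0,"rz":0,"claw":1},
    {"dx":0,"dy":0,"dz":0.01,"rx":0,"ry":0,"rz":0,"claw":1},
    {"dx":0,"dy":0,"dz":0,"rx":0,"ry":0,"rz":0,"claw":1},
    {"dx":0,"dy":0,"dz":0,"rx":0,"ry":0,"rz":0,"claw":1}
  ]
}}

```text
time_s: 7.3
ee_pos: [0.4291, -0.0163, 0.0331]
eef_rot: [3.141, 0.0, 1.487]
force: [-1.2, 0.4, 2.3]
grip_width: 0.052
grip_force: 35.0
```

Call:
{"method": "step_arm", "body": {
  "plan": [
    {"dx":0,"dy":0,"dz":0.002,"rx":0,"ry":0,"rz":0,"claw":0},
    {"dx":0,"dy":0,"dz":0,"rx":0,"ry":0,"rz":0,"claw":0},
    {"dx":0,"dy":0,"dz":0,"rx":0,"ry":0,"rz":0,"claw":0},
    {"dx":0,"dy":0,"dz":0,"rx":0,"ry":0,"rz":0,"claw":0},
    {"dx":0,"dy":0,"dz":0,"rx":0,"ry":0,"rz":0,"claw":0},
    {"dx":0,"dy":0,"dz":-0.4,"rx":0,"ry":0,"rz":0,"claw":0},
    {"dx":0,"dy":0,"dz":-0.4,"rx":0,"ry":0,"rz":0,"claw":0},
    {"dx":0,"dy":0,"dz":-0.4,"rx":0,"ry":0,"rz":0,"claw":0},
    {"dx":0,"dy":0,"dz":-0.3,"rx":0,"ry":0,"rz":0,"claw":0},
    {"dx":0,"dy":0,"dz":0,"rx":0,"ry":0,"rz":0,"claw":0}
  ]
}}

```text
time_s: 8.3
ee_pos: [0.4301, -0.0164, 0.1859]
eef_rot: [3.135, 0.0, 1.487]
force: [-0.3, 0.5, -0.7]
grip_width: 0.0939
grip_force: 0.0
```

```bash
cat >> h.py <<'E'
def clampview(o,p,P,zl,zh):
    R=Ro.from_euler("xyz",o["eef_rot"]).as_matrix();Q=(P-o["ee_pos"])@R*1000
    F=np.isfinite(Q).all(2)
    for s in (1,-1):
        m=F&(np.abs(Q[...,0]-60*s)<12)&(np.abs(Q[...,1])<12)&(P[...,2]>.078)&(P[...,2]<.092)
        if m.sum(): print("posttip",s,m.sum(),np.round(Q[m].mean(0),1))
    b=brass(p)&F&(P[...,2]>zl)&(P[...,2]<zh)&(np.hypot(Q[...,0],Q[...,1])<60)
    B=Q[b];print("top z",np.round(np.percentile(P[b][:,2],[5,50,95])*1000,1))
    c,s,a=cv2.minAreaRect(B[:,:2].astype(np.float32));print("rect",np.round(c,1),np.round(s,1),round(a,2),np.round(np.percentile(B,[.3,99.7],axis=0)[:,:2],1).tolist())
E
python3 - <<'E'
from h import *
o,p,P=wrist("w5")
clampview(o,p,P,.028,.040)
print("bed",blob(P,.429,-.016,.006,.018,.09))
E
```

```text
t 8.3 tcp [ 0.4301 -0.0164  0.1859] rpy [1.7962e+02 1.0000e-02 8.5200e+01] F [-0.3  0.5 -0.7] w 0.0939
posttip 1 121 [ 60.3  -1.3 103.1]
posttip -1 96 [-58.2  -1.  103.1]
top z [32.6 34.  35.2]
rect [ 0.7 -1.4] [87.3 51.3] 0.13 [[-42.4, -27.1], [44.2, 24.1]]
bed (array([429.5, -16.1]), array([ 66.4, 155.6]), 175.3)
```

View pics/w5.png

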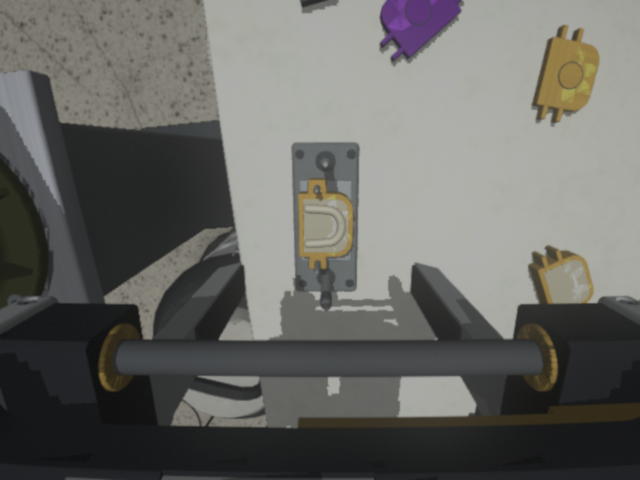

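The lower half stands centred between the posts at (325,225), level at z≈34 mm. The brass upper half shows at (565,275) and the brass lid at (568,75). Next is the upper half.

Call:
{"method": "step_arm", "body": {
  "plan": [
    {"dx":-0.112,"dy":0.428,"dz":0,"rx":0,"ry":0,"rz":0,"claw":0},
    {"dx":-0.112,"dy":0.428,"dz":0,"rx":0,"ry":0,"rz":0,"claw":0},
    {"dx":-0.112,"dy":0.428,"dz":0,"rx":0,"ry":0,"rz":0,"claw":0},
    {"dx":-0.112,"dy":0.428,"dz":0,"rx":0,"ry":0,"rz":0,"claw":0},
    {"dx":-0.112,"dy":0.428,"dz":0,"rx":0,"ry":0,"rz":0,"claw":0},
    {"dx":-0.112,"dy":0.428,"dz":0,"rx":0,"ry":0,"rz":0,"claw":0},
    {"dx":0,"dy":0,"dz":0,"rx":0,"ry":0,"rz":-0.09,"claw":0},
    {"dx":0,"dy":0,"dz":0,"rx":0,"ry":0,"rz":-0.09,"claw":0},
    {"dx":0,"dy":0,"dz":0,"rx":0,"ry":0,"rz":-0.091,"claw":0},
    {"dx":0,"dy":0,"dz":0,"rx":0,"ry":0,"rz":0,"claw":0}
  ]
}}

```text
time_s: 9.35
ee_pos: [0.6785, -0.1047, 0.1801]
eef_rot: [-3.139, -0.001, 1.915]
force: [-0.4, -0.1, 0.5]
grip_width: 0.0941
grip_force: 0.0
```

```bash
cat >> h.py <<'E'
def goto(o,x,y,z,yaw,k=1):
    """tool-axis increments in interface units to world target (m, deg)"""
    R=Ro.from_euler("xyz",o["eef_rot"]).as_matrix();d=(np.array([x,y,z])-o["ee_pos"])@R
    w=(R.T@Ro.from_euler("xyz",[180,0,yaw],degrees=True).as_matrix())
    print("move units",np.round(d*10,4),"turn units",np.round(Ro.from_matrix(w).as_rotvec(degrees=True)/90,4))
E
python3 - <<'E'
from h import *
o,p,P=wrist("w6")
c,s,a=blob(P,.68,-.105,.013,.03,.062);print(c,s,a)
clampview(o,p,P,.013,.03)
goto(o,c[0]/1000,c[1]/1000,.021,90+a)
E
```

```text
t 9.35 tcp [ 0.6785 -0.1047  0.1801] rpy [-1.7987e+02 -8.0000e-02  1.0972e+02] F [-0.4 -0.1  0.5] w 0.0941
[ 682.4 -105.4] [52.  85.4] 20.2
top z [18.7 20.  21.3]
rect [-2.1  3.6] [50.2 85.1] 89.37 [[-44.4, -21.4], [39.7, 28.8]]
move units [-0.0222  0.0377  1.5907] turn units [-0.0015 -0.0009 -0.0054]
```

View pics/w6.png

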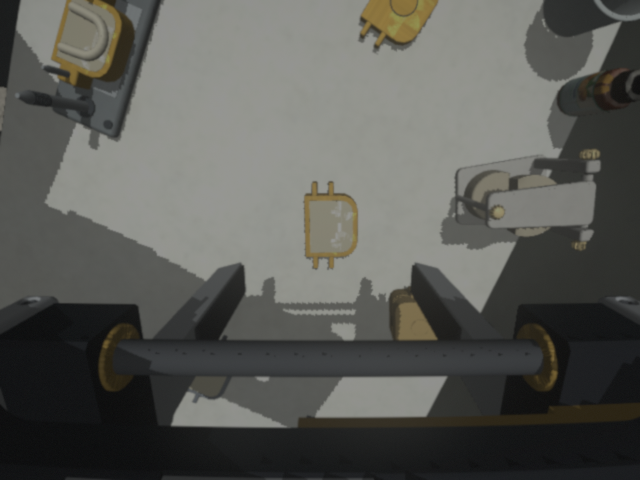

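The upper half is at (330,225) with its heel to the left. The wooden block at (405,310) is clear of the fingers. I'll grasp now.

Call:
{"method": "step_arm", "body": {
  "plan": [
    {"dx":-0.022,"dy":0.035,"dz":0.4,"rx":-0.0015,"ry":-0.001,"rz":-0.0054,"claw":0},
    {"dx":0,"dy":0,"dz":0.4,"rx":0,"ry":0,"rz":0,"claw":0},
    {"dx":0,"dy":0,"dz":0.4,"rx":0,"ry":0,"rz":0,"claw":0},
    {"dx":0,"dy":0,"dz":0.3,"rx":0,"ry":0,"rz":0,"claw":0},
    {"dx":0,"dy":0,"dz":0.1,"rx":0,"ry":0,"rz":0,"claw":0},
    {"dx":0,"dy":0,"dz":0,"rx":0,"ry":0,"rz":0,"claw":0}
  ]
}}

```text
time_s: 10.0
ee_pos: [0.6827, -0.1056, 0.021]
eef_rot: [3.141, 0.0, 1.919]
force: [-0.0, -0.3, 1.1]
grip_width: 0.0943
grip_force: 0.0
```

Call:
{"method": "step_arm", "body": {
  "grip_force": 35,
  "plan": [
    {"dx":0,"dy":0,"dz":0,"rx":0,"ry":0,"rz":0,"claw":1},
    {"dx":0,"dy":0,"dz":0,"rx":0,"ry":0,"rz":0,"claw":1},
    {"dx":0,"dy":0,"dz":0,"rx":0,"ry":0,"rz":0,"claw":1},
    {"dx":0,"dy":0,"dz":0,"rx":0,"ry":0,"rz":0,"claw":1},
    {"dx":0,"dy":0,"dz":0,"rx":0,"ry":0,"rz":0,"claw":1},
    {"dx":0,"dy":0,"dz":0,"rx":0,"ry":0,"rz":0,"claw":1},
    {"dx":0,"dy":0,"dz":0,"rx":0,"ry":0,"rz":0,"claw":1},
    {"dx":0,"dy":0,"dz":0,"rx":0,"ry":0,"rz":0,"claw":1}
  ]
}}

```text
time_s: 10.8
ee_pos: [0.6833, -0.1057, 0.0225]
eef_rot: [3.139, 0.002, 1.921]
force: [-1.7, -0.2, 2.7]
grip_width: 0.0513
grip_force: 35.0
```

Call:
{"method": "step_arm", "body": {
  "plan": [
    {"dx":0,"dy":0,"dz":-0.4,"rx":0,"ry":0,"rz":0,"claw":1},
    {"dx":0,"dy":0,"dz":-0.45,"rx":0,"ry":0,"rz":0.069,"claw":1},
    {"dx":0,"dy":0,"dz":-0.45,"rx":0,"ry":0,"rz":0.069,"claw":1},
    {"dx":0,"dy":0,"dz":-0.4,"rx":0,"ry":0,"rz":0.069,"claw":1},
    {"dx":0,"dy":0,"dz":0,"rx":0,"ry":0,"rz":0.069,"claw":1}
  ]
}}

```text
time_s: 11.3
ee_pos: [0.6845, -0.1059, 0.1989]
eef_rot: [3.129, 0.001, 1.483]
force: [0.9, 0.4, -1.5]
grip_width: 0.0516
grip_force: 35.0
```

Call:
{"method": "step_arm", "body": {
  "plan": [
    {"dx":0.113,"dy":-0.43,"dz":0,"rx":0,"ry":0,"rz":0,"claw":1},
    {"dx":0.113,"dy":-0.43,"dz":0,"rx":0,"ry":0,"rz":0,"claw":1},
    {"dx":0.113,"dy":-0.43,"dz":0,"rx":0,"ry":0,"rz":0,"claw":1},
    {"dx":0.113,"dy":-0.43,"dz":0,"rx":0,"ry":0,"rz":0,"claw":1},
    {"dx":0.113,"dy":-0.43,"dz":0,"rx":0,"ry":0,"rz":0,"claw":1},
    {"dx":0.113,"dy":-0.43,"dz":0,"rx":0,"ry":0,"rz":0,"claw":1},
    {"dx":0,"dy":0,"dz":0,"rx":0,"ry":0,"rz":0,"claw":1},
    {"dx":0,"dy":0,"dz":0,"rx":0,"ry":0,"rz":0,"claw":1}
  ]
}}

```text
time_s: 12.1
ee_pos: [0.4314, -0.0164, 0.192]
eef_rot: [3.137, 0.0, 1.488]
force: [0.5, -1.2, -1.5]
grip_width: 0.0517
grip_force: 35.0
```

```bash
cat >> h.py <<'E'
def held(o,p,P):
    Q,ok=tool_pts(o,P,-.009,.012);b=ok&brass(p);B=Q[b]
    c,s,a=cv2.minAreaRect(B[:,:2].astype(np.float32));print("held rect",np.round(c,1),np.round(s,1),round(a,2),"ext",np.round(np.percentile(B,[.3,99.7],axis=0),1).tolist())
    for x in range(0,50,10):
        m=np.abs(B[:,0]-x)<2.5
        if m.sum()>3: print(x,np.round([B[m,1].min(),B[m,1].max(),B[m,2].mean()],1))
E
python3 - <<'E'
from h import *
o,p,P=wrist("w7")
held(o,p,P);goto(o,.4291,-.0163,.1,85.2)
E
```

```text
t 12.1 tcp [ 0.4314 -0.0164  0.192 ] rpy [1.7976e+02 3.0000e-02 8.5250e+01] F [ 0.5 -1.2 -1.5] w 0.0517
held rect [6.6 0.7] [51.9 74.1] 89.19 ext [[-30.0, -25.0, 0.6], [43.4, 26.6, 11.7]]
0 [-24.8  26.7   2.2]
10 [-25.   26.6   2.3]
20 [-24.7  25.7   2.3]
30 [-24.8  20.7   3.6]
40 [-16.9   3.    2.3]
move units [ 0.     -0.0267  0.9198] turn units [0.0027 0.0003 0.0006]
```

View pics/w7.png

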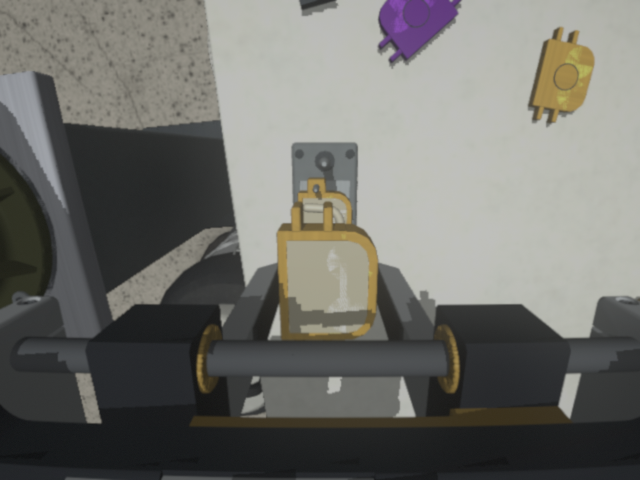

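The brass upper half is held at (327,285), square, with its slot at (312,215) lined up roughly above the pin at (317,188). I'll descend to just above the pins.

Call:
{"method": "step_arm", "body": {
  "plan": [
    {"dx":-0.003,"dy":-0.025,"dz":0.4,"rx":0.0027,"ry":0,"rz":0,"claw":1},
    {"dx":0,"dy":0,"dz":0.4,"rx":0,"ry":0,"rz":0,"claw":1},
    {"dx":0,"dy":0,"dz":0.17,"rx":0,"ry":0,"rz":0,"claw":1},
    {"dx":0,"dy":0,"dz":0,"rx":0,"ry":0,"rz":0,"claw":1},
    {"dx":0,"dy":0,"dz":0,"rx":0,"ry":0,"rz":0,"claw":1}
  ]
}}

```text
time_s: 12.65
ee_pos: [0.4297, -0.017, 0.0949]
eef_rot: [-3.14, 0.0, 1.487]
force: [0.6, -0.1, -1.7]
grip_width: 0.0516
grip_force: 35.0
```

```bash
cat >> h.py <<'E'
def pins(o,P):
    R=Ro.from_euler("xyz",o["eef_rot"]).as_matrix();Q=(P-o["ee_pos"])@R*1000
    for x0,y0,zl,zh,n in [(36.5,-8,.046,.066,"pin+"),(-36.5,-8,.046,.066,"pin-"),(60,0,.07,.085,"post+"),(-60,0,.07,.085,"post-")]:
        m=np.isfinite(Q).all(2)&(np.abs(Q[...,0]-x0)<7)&(np.abs(Q[...,1]-y0)<7)&(P[...,2]>zl)&(P[...,2]<zh)
        if m.sum()>3: print(n,m.sum(),np.round(Q[m].mean(0),1),np.round(Q[m].min(0),1),np.round(Q[m].max(0),1))
E
python3 - <<'E'
from h import *
o,p,P=wrist("w8")
held(o,p,P);pins(o,P)
E
```

```text
t 12.65 tcp [ 0.4297 -0.017   0.0949] rpy [-1.7992e+02  2.0000e-02  8.5210e+01] F [ 0.6 -0.1 -1.7] w 0.0516
held rect [6.8 0.7] [51.9 73.9] 88.91 ext [[-30.0, -24.8, 0.6], [43.4, 26.6, 11.3]]
0 [-24.8  26.7   2.2]
10 [-25.1  26.5   2.4]
20 [-24.6  25.5   2.2]
30 [-24.8  20.7   3.6]
40 [-17.5   3.1   2.5]
pin+ 95 [38.1 -7.7 38.1] [ 34.7 -10.5  32.4] [40.2 -5.  48.7]
post+ 242 [61.2 -0.2 14.7] [55.5 -5.4  9.9] [66.   4.7 22.9]
```

Call:
{"method": "step_arm", "body": {
  "plan": [
    {"dx":0.003,"dy":-0.006,"dz":0.1,"rx":0,"ry":0,"rz":0,"claw":1},
    {"dx":0,"dy":0,"dz":0.1,"rx":0,"ry":0,"rz":0,"claw":1},
    {"dx":0,"dy":0,"dz":0.1,"rx":0,"ry":0,"rz":0,"claw":1},
    {"dx":0,"dy":0,"dz":0.06,"rx":0,"ry":0,"rz":0,"claw":1},
    {"dx":0,"dy":0,"dz":0,"rx":0,"ry":0,"rz":0,"claw":1},
    {"dx":0,"dy":0,"dz":0.02,"rx":0,"ry":0,"rz":0,"claw":1},
    {"dx":0,"dy":0,"dz":0,"rx":0,"ry":0,"rz":0,"claw":1}
  ]
}}

```text
time_s: 13.4
ee_pos: [0.4284, -0.0164, 0.0566]
eef_rot: [-3.141, 0.0, 1.488]
force: [-0.7, -0.5, -1.4]
grip_width: 0.0516
grip_force: 35.0
```

Call:
{"method": "step_arm", "body": {
  "plan": [
    {"dx":0,"dy":0,"dz":0.005,"rx":0,"ry":0,"rz":0,"claw":1},
    {"dx":0,"dy":0,"dz":0,"rx":0,"ry":0,"rz":0,"claw":1}
  ]
}}

```text
time_s: 13.6
ee_pos: [0.4284, -0.0164, 0.0564]
eef_rot: [-3.141, 0.0, 1.488]
force: [-1.1, 0.6, 2.6]
grip_width: 0.0515
grip_force: 35.0
```

Call:
{"method": "step_arm", "body": {
  "plan": [
    {"dx":0,"dy":0,"dz":0,"rx":0,"ry":0,"rz":0,"claw":0},
    {"dx":0,"dy":0,"dz":0,"rx":0,"ry":0,"rz":0,"claw":0},
    {"dx":0,"dy":0,"dz":0,"rx":0,"ry":0,"rz":0,"claw":0},
    {"dx":0,"dy":0,"dz":0,"rx":0,"ry":0,"rz":0,"claw":0},
    {"dx":0,"dy":0,"dz":0,"rx":0,"ry":0,"rz":0,"claw":0},
    {"dx":0,"dy":0,"dz":-0.4,"rx":0,"ry":0,"rz":0,"claw":0},
    {"dx":0,"dy":0,"dz":-0.4,"rx":0,"ry":0,"rz":0,"claw":0},
    {"dx":0,"dy":0,"dz":-0.4,"rx":0,"ry":0,"rz":0,"claw":0},
    {"dx":0,"dy":0,"dz":-0.2,"rx":0,"ry":0,"rz":0,"claw":0},
    {"dx":0,"dy":0,"dz":0,"rx":0,"ry":0,"rz":0,"claw":0}
  ]
}}

```text
time_s: 14.6
ee_pos: [0.4295, -0.0164, 0.1985]
eef_rot: [3.138, 0.001, 1.488]
force: [0.3, -0.4, -0.6]
grip_width: 0.0939
grip_force: 0.0
```

```bash
python3 - <<'E'
from h import *
o,p,P=wrist("w9")
clampview(o,p,P,.047,.060);pins(o,P)
print("lid",blob(P,.672,.105,.005,.02,.055))
E
```

```text
t 14.6 tcp [ 0.4295 -0.0164  0.1985] rpy [1.798e+02 3.000e-02 8.523e+01] F [ 0.3 -0.4 -0.6] w 0.0939
posttip 1 110 [ 60.5  -0.4 115.7]
posttip -1 84 [-5.800e+01 -1.000e-01  1.157e+02]
top z [52.5 54.  55.2]
rect [ 0.7 -1. ] [51.3 85.7] 89.92 [[-41.6, -26.5], [43.2, 24.6]]
pin+ 142 [ 35.   -7.3 144.6] [ 29.5 -14.6 136.3] [ 43.4  -1.6 152.4]
pin- 91 [-34.8  -7.3 144.5] [-42.  -14.5 136.9] [-29.5  -1.7 152. ]
post+ 110 [ 60.7  -0.6 118.2] [ 55.   -5.6 113.5] [ 65.6   4.3 127.5]
post- 116 [-56.9  -0.2 120.3] [-62.   -5.3 113.7] [-54.1   4.8 128.5]
lid (array([674.3, 105.4]), array([54. , 86.3]), 167.2)
```

View pics/w9.png

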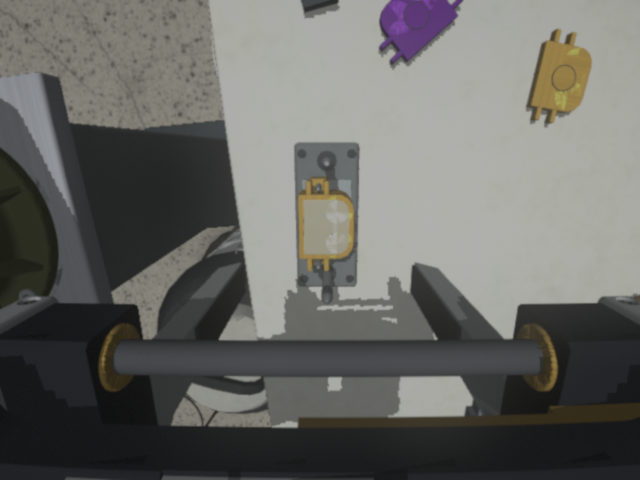

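The upper half sits down on the pins at (325,225), level at 54 mm. The brass lid is at (562,75) with its heel to the left. Going to it.

Call:
{"method": "step_arm", "body": {
  "plan": [
    {"dx":0.236,"dy":0.39,"dz":0,"rx":0,"ry":0,"rz":0,"claw":0},
    {"dx":0.236,"dy":0.39,"dz":0,"rx":0,"ry":0,"rz":0,"claw":0},
    {"dx":0.236,"dy":0.39,"dz":0,"rx":0,"ry":0,"rz":0,"claw":0},
    {"dx":0.236,"dy":0.39,"dz":0,"rx":0,"ry":0,"rz":0,"claw":0},
    {"dx":0.236,"dy":0.39,"dz":0,"rx":0,"ry":0,"rz":0,"claw":0},
    {"dx":0.236,"dy":0.39,"dz":0,"rx":0,"ry":0,"rz":0,"claw":0},
    {"dx":0,"dy":0,"dz":0.2,"rx":0,"ry":0,"rz":0.089,"claw":0},
    {"dx":0,"dy":0,"dz":0,"rx":0,"ry":0,"rz":0,"claw":0},
    {"dx":0,"dy":0,"dz":0,"rx":0,"ry":0,"rz":0,"claw":0}
  ]
}}

```text
time_s: 15.55
ee_pos: [0.6725, 0.1051, 0.174]
eef_rot: [-3.137, 0.002, 1.351]
force: [0.7, -0.3, -0.3]
grip_width: 0.0937
grip_force: 0.0
```

```bash
python3 - <<'E'
from h import *
o,p,P=wrist("w10")
c,s,a=blob(P,.674,.105,.006,.02,.06);print(c,s,a)
clampview(o,p,P,.006,.02)
goto(o,c[0]/1000,c[1]/1000,.019,a-90)
E
```

```text
t 15.55 tcp [0.6725 0.1051 0.174 ] rpy [-1.7974e+02  1.0000e-01  7.7420e+01] F [ 0.7 -0.3 -0.3] w 0.0937
[674.6 105.8] [51.9 86. ] 167.7
top z [ 9.  10.2 11.4]
rect [1.6 2.6] [50.7 84.3] 89.76 [[-39.3, -22.5], [42.6, 27.7]]
move units [0.0146 0.0263 1.5495] turn units [-0.0029  0.0011 -0.0031]
```

Call:
{"method": "step_arm", "body": {
  "plan": [
    {"dx":0.013,"dy":0.018,"dz":0.4,"rx":-0.003,"ry":0.001,"rz":-0.003,"claw":0},
    {"dx":0,"dy":0,"dz":0.4,"rx":0,"ry":0,"rz":0,"claw":0},
    {"dx":0,"dy":0,"dz":0.4,"rx":0,"ry":0,"rz":0,"claw":0},
    {"dx":0,"dy":0,"dz":0.25,"rx":0,"ry":0,"rz":0,"claw":0},
    {"dx":0,"dy":0,"dz":0.095,"rx":0,"ry":0,"rz":0,"claw":0},
    {"dx":0,"dy":0,"dz":0,"rx":0,"ry":0,"rz":0,"claw":0},
    {"dx":0,"dy":0,"dz":0,"rx":0,"ry":0,"rz":0,"claw":0}
  ]
}}

```text
time_s: 16.3
ee_pos: [0.6766, 0.1061, 0.0233]
eef_rot: [3.136, -0.002, 1.353]
force: [1.0, 0.8, 0.3]
grip_width: 0.0941
grip_force: 0.0
```

Call:
{"method": "step_arm", "body": {
  "grip_force": 30,
  "plan": [
    {"dx":0,"dy":0,"dz":0,"rx":0,"ry":0,"rz":0,"claw":1},
    {"dx":0,"dy":0,"dz":0,"rx":0,"ry":0,"rz":0,"claw":1},
    {"dx":0,"dy":0,"dz":0,"rx":0,"ry":0,"rz":0,"claw":1},
    {"dx":0,"dy":0,"dz":0,"rx":0,"ry":0,"rz":0,"claw":1},
    {"dx":0,"dy":0,"dz":0,"rx":0,"ry":0,"rz":0,"claw":1},
    {"dx":0,"dy":0,"dz":0,"rx":0,"ry":0,"rz":0,"claw":1},
    {"dx":0,"dy":0,"dz":0,"rx":0,"ry":0,"rz":0,"claw":1},
    {"dx":0,"dy":0,"dz":0,"rx":0,"ry":0,"rz":0,"claw":1}
  ]
}}

```text
time_s: 17.1
ee_pos: [0.6757, 0.1062, 0.0211]
eef_rot: [3.138, -0.001, 1.352]
force: [-1.7, -0.4, 1.1]
grip_width: 0.0515
grip_force: 30.0
```

Call:
{"method": "step_arm", "body": {
  "plan": [
    {"dx":0,"dy":0,"dz":-0.3,"rx":0,"ry":0,"rz":0,"claw":1},
    {"dx":0,"dy":0,"dz":-0.45,"rx":0,"ry":0,"rz":-0.029,"claw":1},
    {"dx":0,"dy":0,"dz":-0.45,"rx":0,"ry":0,"rz":-0.029,"claw":1},
    {"dx":0,"dy":0,"dz":-0.45,"rx":0,"ry":0,"rz":-0.029,"claw":1}
  ]
}}

```text
time_s: 17.5
ee_pos: [0.6748, 0.1061, 0.1876]
eef_rot: [3.139, -0.0, 1.491]
force: [1.6, -0.5, -2.7]
grip_width: 0.0515
grip_force: 30.0
```

Call:
{"method": "step_arm", "body": {
  "plan": [
    {"dx":-0.238,"dy":-0.393,"dz":0,"rx":0,"ry":0,"rz":0,"claw":1},
    {"dx":-0.238,"dy":-0.393,"dz":0,"rx":0,"ry":0,"rz":0,"claw":1},
    {"dx":-0.238,"dy":-0.393,"dz":0,"rx":0,"ry":0,"rz":0,"claw":1},
    {"dx":-0.238,"dy":-0.393,"dz":0,"rx":0,"ry":0,"rz":0,"claw":1},
    {"dx":-0.238,"dy":-0.393,"dz":0,"rx":0,"ry":0,"rz":0,"claw":1},
    {"dx":-0.238,"dy":-0.393,"dz":0,"rx":0,"ry":0,"rz":0,"claw":1},
    {"dx":0,"dy":0,"dz":0.4,"rx":0,"ry":0,"rz":0,"claw":1},
    {"dx":0,"dy":0,"dz":0.35,"rx":0,"ry":0,"rz":0,"claw":1},
    {"dx":0,"dy":0,"dz":0,"rx":0,"ry":0,"rz":0,"claw":1},
    {"dx":0,"dy":0,"dz":0,"rx":0,"ry":0,"rz":0,"claw":1}
  ]
}}

```text
time_s: 18.5
ee_pos: [0.429, -0.0169, 0.1109]
eef_rot: [3.139, -0.0, 1.489]
force: [0.2, 0.8, -0.9]
grip_width: 0.0517
grip_force: 30.0
```

```bash
python3 - <<'E'
from h import *
o,p,P=wrist("w11")
Q,ok=tool_pts(o,P,-.005,.03);b=ok&brass(p)
print("z",np.round(np.percentile(Q[b][:,2],[2,50,98]),1))
held(o,p,P);pins(o,P);goto(o,.429,-.0164,.1,85.25)
E
```

```text
t 18.5 tcp [ 0.429  -0.0169  0.1109] rpy [ 1.7984e+02 -3.0000e-02  8.5320e+01] F [ 0.2  0.8 -0.9] w 0.0517
z [ 9.5 10.8 12.9]
held rect [3.  0.7] [51.9 78.4] 89.83 ext [[-34.9, -24.7, 9.0], [41.2, 26.3, 12.0]]
0 [-25.   26.6  10.6]
10 [-25.2  26.4  10.8]
20 [-24.8  25.2  10.8]
30 [-24.4  18.5  10.9]
40 [-17.3   3.1  10.9]
pin+ 256 [35.4 -8.7 56.8] [ 29.5 -14.9  48.4] [43.5 -1.6 64.5]
post+ 209 [61.   0.5 30.5] [55.3 -4.8 26. ] [65.6  5.6 38.4]
move units [ 0.0048 -0.0008  0.1089] turn units [ 0.0018 -0.0003  0.0008]
```

View pics/w11.png

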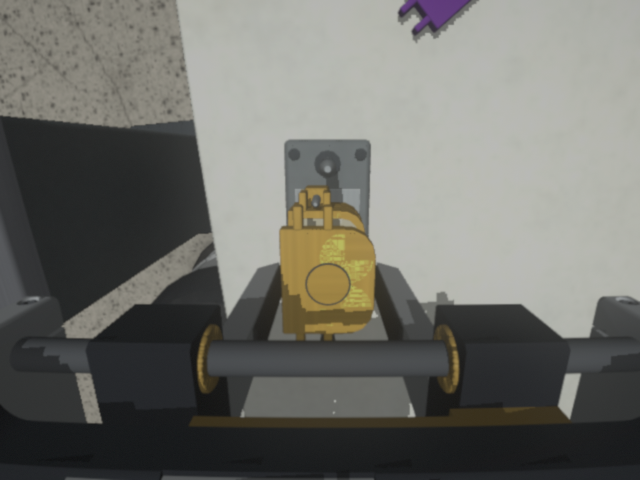

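The brass lid is held level at (327,283). Its ear lies about 1.5 mm short along tool x, so I'll correct that and descend.

Call:
{"method": "step_arm", "body": {
  "plan": [
    {"dx":0.015,"dy":-0.003,"dz":0.12,"rx":0.0018,"ry":0,"rz":0,"claw":1},
    {"dx":0,"dy":0,"dz":0.12,"rx":0,"ry":0,"rz":0,"claw":1},
    {"dx":0,"dy":0,"dz":0.05,"rx":0,"ry":0,"rz":0,"claw":1},
    {"dx":0,"dy":0,"dz":0.04,"rx":0,"ry":0,"rz":0,"claw":1},
    {"dx":0,"dy":0,"dz":0.02,"rx":0,"ry":0,"rz":0,"claw":1},
    {"dx":0,"dy":0,"dz":0,"rx":0,"ry":0,"rz":0,"claw":1},
    {"dx":0,"dy":0,"dz":0,"rx":0,"ry":0,"rz":0,"claw":1}
  ]
}}

```text
time_s: 19.25
ee_pos: [0.4288, -0.0154, 0.0753]
eef_rot: [3.141, -0.0, 1.489]
force: [-0.2, -0.0, -1.6]
grip_width: 0.0515
grip_force: 30.0
```

Call:
{"method": "step_arm", "body": {
  "plan": [
    {"dx":0,"dy":0,"dz":0.006,"rx":0,"ry":0,"rz":0,"claw":1},
    {"dx":0,"dy":0,"dz":0,"rx":0,"ry":0,"rz":0,"claw":1}
  ]
}}

```text
time_s: 19.45
ee_pos: [0.4288, -0.0154, 0.075]
eef_rot: [3.14, -0.0, 1.489]
force: [-1.8, 0.4, 3.5]
grip_width: 0.0516
grip_force: 30.0
```

Call:
{"method": "step_arm", "body": {
  "plan": [
    {"dx":0,"dy":0,"dz":0,"rx":0,"ry":0,"rz":0,"claw":0},
    {"dx":0,"dy":0,"dz":0,"rx":0,"ry":0,"rz":0,"claw":0},
    {"dx":0,"dy":0,"dz":0,"rx":0,"ry":0,"rz":0,"claw":0},
    {"dx":0,"dy":0,"dz":0,"rx":0,"ry":0,"rz":0,"claw":0},
    {"dx":0,"dy":0,"dz":0,"rx":0,"ry":0,"rz":0,"claw":0},
    {"dx":0,"dy":0,"dz":-0.4,"rx":0,"ry":0,"rz":0,"claw":0},
    {"dx":0,"dy":0,"dz":-0.4,"rx":0,"ry":0,"rz":0,"claw":0},
    {"dx":0,"dy":0,"dz":-0.4,"rx":0,"ry":0,"rz":0,"claw":0},
    {"dx":0,"dy":0,"dz":0,"rx":0,"ry":0,"rz":0,"claw":0},
    {"dx":0,"dy":0,"dz":0,"rx":0,"ry":0,"rz":0,"claw":0}
  ]
}}

```text
time_s: 20.45
ee_pos: [0.4287, -0.0154, 0.1948]
eef_rot: [3.14, -0.0, 1.489]
force: [0.1, -0.1, 0.9]
grip_width: 0.0939
grip_force: 0.0
```

```bash
python3 - <<'E'
from h import *
o,p,P=wrist("w12")
clampview(o,p,P,.057,.07);pins(o,P)
# plane fit of lid top
R=Ro.from_euler("xyz",o["eef_rot"]).as_matrix();Q=(P-o["ee_pos"])@R
m=np.isfinite(P).all(2)&(np.abs(Q[...,0])<.025)&(np.abs(Q[...,1])<.02)
A=P[m];c=np.linalg.lstsq(np.c_[Q[m][:,:2],np.ones(m.sum())],A[:,2],rcond=None)[0];print("slope deg",np.degrees(c[:2]),c[2])
E
```

```text
t 20.45 tcp [ 0.4287 -0.0154  0.1948] rpy [ 1.7989e+02 -2.0000e-02  8.5320e+01] F [ 0.1 -0.1  0.9] w 0.0939
posttip 1 111 [ 59.4   0.8 111.8]
posttip -1 92 [-59.2   1.  112.1]
top z [62.9 64.2 65.4]
rect [-0.3  0.7] [85.3 51.5] 0.01 [[-41.6, -24.9], [41.9, 26.1]]
pin+ 157 [ 34.5  -8.6 135.7] [ 29.5 -14.7 129.7] [ 42.3  -1.5 148.4]
pin- 108 [-35.1  -8.9 133.4] [-42.8 -14.6 129.6] [-29.6  -1.6 143.5]
post+ 101 [ 59.6   0.7 114.5] [ 54.5  -3.9 109.8] [ 64.2   5.9 120.1]
post- 121 [-58.    0.8 116.2] [-62.8  -4.4 109.7] [-55.3   5.7 124.5]
slope deg [420.34473018   5.38844716] 0.13205870303385334
```

Call:
{"method": "step_arm", "body": {
  "plan": [
    {"dx":0.47,"dy":-0.044,"dz":0,"rx":0,"ry":0,"rz":0,"claw":0},
    {"dx":0.47,"dy":-0.044,"dz":0,"rx":0,"ry":0,"rz":0,"claw":0},
    {"dx":0.47,"dy":-0.044,"dz":0,"rx":0,"ry":0,"rz":0,"claw":0},
    {"dx":0.47,"dy":-0.044,"dz":0,"rx":0,"ry":0,"rz":0,"claw":0},
    {"dx":0.47,"dy":-0.044,"dz":0,"rx":0,"ry":0,"rz":0,"claw":0},
    {"dx":0.47,"dy":-0.044,"dz":0,"rx":0,"ry":0,"rz":0,"claw":0},
    {"dx":0,"dy":0,"dz":0,"rx":0,"ry":0,"rz":-0.082,"claw":0},
    {"dx":0,"dy":0,"dz":0,"rx":0,"ry":0,"rz":-0.082,"claw":0},
    {"dx":0,"dy":0,"dz":0,"rx":0,"ry":0,"rz":0,"claw":0},
    {"dx":0,"dy":0,"dz":0,"rx":0,"ry":0,"rz":0,"claw":0}
  ]
}}

```text
time_s: 21.5
ee_pos: [0.425, 0.2675, 0.1937]
eef_rot: [-3.141, 0.0, 1.743]
force: [-0.6, 0.4, 0.0]
grip_width: 0.0938
grip_force: 0.0
```

```bash
python3 - <<'E'
from h import *
o,p,P=wrist("w13")
c,s,a=blob(P,.4255,.2676,.006,.022,.088);print(c,s,a)
goto(o,c[0]/1000,c[1]/1000,.019,90+a)
E
```

```text
t 21.5 tcp [0.425  0.2675 0.1937] rpy [-1.7994e+02  1.0000e-02  9.9850e+01] F [-0.6  0.4  0. ] w 0.0938
[427.5 264.1] [ 34.1 155.8] 10.1
move units [-0.0374  0.0208  1.7465] turn units [-0.0007  0.0002 -0.0028]
```

View pics/w13.png

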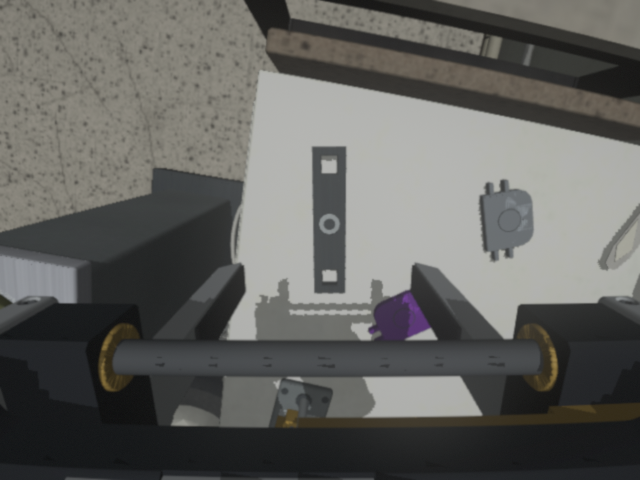

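The pressure bar is at (330,220), square to the tool, with holes at (330,163) and (330,277). I'll grasp it.

Call:
{"method": "step_arm", "body": {
  "plan": [
    {"dx":-0.037,"dy":0.013,"dz":0.45,"rx":0,"ry":0,"rz":-0.003,"claw":0},
    {"dx":0,"dy":0,"dz":0.45,"rx":0,"ry":0,"rz":0,"claw":0},
    {"dx":0,"dy":0,"dz":0.45,"rx":0,"ry":0,"rz":0,"claw":0},
    {"dx":0,"dy":0,"dz":0.3,"rx":0,"ry":0,"rz":0,"claw":0},
    {"dx":0,"dy":0,"dz":0.09,"rx":0,"ry":0,"rz":0,"claw":0},
    {"dx":0,"dy":0,"dz":0,"rx":0,"ry":0,"rz":0,"claw":0},
    {"dx":0,"dy":0,"dz":0,"rx":0,"ry":0,"rz":0,"claw":0}
  ]
}}

```text
time_s: 22.25
ee_pos: [0.4281, 0.2647, 0.0221]
eef_rot: [3.139, -0.001, 1.75]
force: [0.8, -0.0, 0.8]
grip_width: 0.0938
grip_force: 0.0
```

Call:
{"method": "step_arm", "body": {
  "grip_force": 40,
  "plan": [
    {"dx":0,"dy":0,"dz":0,"rx":0,"ry":0,"rz":0,"claw":1},
    {"dx":0,"dy":0,"dz":0,"rx":0,"ry":0,"rz":0,"claw":1},
    {"dx":0,"dy":0,"dz":0,"rx":0,"ry":0,"rz":0,"claw":1},
    {"dx":0,"dy":0,"dz":0,"rx":0,"ry":0,"rz":0,"claw":1},
    {"dx":0,"dy":0,"dz":0,"rx":0,"ry":0,"rz":0,"claw":1},
    {"dx":0,"dy":0,"dz":0,"rx":0,"ry":0,"rz":0,"claw":1},
    {"dx":0,"dy":0,"dz":0,"rx":0,"ry":0,"rz":0,"claw":1},
    {"dx":0,"dy":0,"dz":0,"rx":0,"ry":0,"rz":0,"claw":1},
    {"dx":0,"dy":0,"dz":0,"rx":0,"ry":0,"rz":0,"claw":1}
  ]
}}

```text
time_s: 23.15
ee_pos: [0.4273, 0.2645, 0.0207]
eef_rot: [3.141, -0.0, 1.751]
force: [0.5, -0.2, 1.1]
grip_width: 0.0331
grip_force: 40.0
```

Call:
{"method": "step_arm", "body": {
  "plan": [
    {"dx":0,"dy":0,"dz":-0.3,"rx":0,"ry":0,"rz":0,"claw":1},
    {"dx":0,"dy":0,"dz":-0.4,"rx":0,"ry":0,"rz":0,"claw":1},
    {"dx":0,"dy":0,"dz":-0.4,"rx":0,"ry":0,"rz":0.083,"claw":1},
    {"dx":0,"dy":0,"dz":-0.4,"rx":0,"ry":0,"rz":0.084,"claw":1}
  ]
}}

```text
time_s: 23.55
ee_pos: [0.4267, 0.2641, 0.1719]
eef_rot: [-3.141, 0.0, 1.484]
force: [0.6, 0.4, -3.7]
grip_width: 0.0336
grip_force: 40.0
```

Call:
{"method": "step_arm", "body": {
  "plan": [
    {"dx":-0.466,"dy":0.041,"dz":0,"rx":0,"ry":0,"rz":0,"claw":1},
    {"dx":-0.466,"dy":0.041,"dz":0,"rx":0,"ry":0,"rz":0,"claw":1},
    {"dx":-0.466,"dy":0.041,"dz":0,"rx":0,"ry":0,"rz":0,"claw":1},
    {"dx":-0.466,"dy":0.041,"dz":0,"rx":0,"ry":0,"rz":0,"claw":1},
    {"dx":-0.466,"dy":0.041,"dz":0,"rx":0,"ry":0,"rz":0,"claw":1},
    {"dx":-0.466,"dy":0.041,"dz":0,"rx":0,"ry":0,"rz":0,"claw":1},
    {"dx":0,"dy":0,"dz":0.3,"rx":0,"ry":0,"rz":0,"claw":1},
    {"dx":0,"dy":0,"dz":0.3,"rx":0,"ry":0,"rz":0,"claw":1},
    {"dx":0,"dy":0,"dz":0,"rx":0,"ry":0,"rz":0,"claw":1},
    {"dx":0,"dy":0,"dz":0,"rx":0,"ry":0,"rz":0,"claw":1}
  ]
}}

```text
time_s: 24.55
ee_pos: [0.4289, -0.0161, 0.1111]
eef_rot: [-3.141, -0.001, 1.489]
force: [-0.5, 0.2, -2.7]
grip_width: 0.0333
grip_force: 40.0
```

```bash
cat >> h.py <<'E'
def bar(o,P):
    R=Ro.from_euler("xyz",o["eef_rot"]).as_matrix();Q=(P-o["ee_pos"])@R*1000
    F=np.isfinite(Q).all(2)
    m=F&(Q[...,2]>2)&(Q[...,2]<18)&(np.abs(Q[...,1])<30)&(Q[...,0]>26)&(Q[...,0]<95)
    B=Q[m];print("bar",m.sum(),np.round(np.percentile(B,[.5,50,99.5],axis=0),1).tolist())
    for x in range(30,82,4):
        k=np.sort(B[np.abs(B[:,0]-x)<1.2][:,1])
        if len(k)>3:
            g=np.diff(k);i=g.argmax();print(x,np.round([k[0],k[-1]],1),"gap",np.round([k[i],k[i+1]],1) if g[i]>4 else "")
E
python3 - <<'E'
from h import *
o,p,P=wrist("w14")
bar(o,P);pins(o,P);goto(o,.4289,-.016,.1,85.3)
E
```

```text
t 24.55 tcp [ 0.4289 -0.0161  0.1111] rpy [-1.7998e+02 -3.0000e-02  8.5330e+01] F [-0.5  0.2 -2.7] w 0.0333
bar 5878 [[26.3, -16.1, 6.8], [49.3, 1.0, 8.5], [77.7, 17.7, 15.0]]
30 [-16.2  17.7] gap 
34 [-16.1  17.6] gap 
38 [-16.   17.5] gap 
42 [-15.9  17.4] gap 
46 [-15.8  17.9] gap 
50 [-15.8  17.7] gap 
54 [-16.2  17.7] gap [-7.2  8.8]
58 [-16.1  17.6] gap [-7.1  8.8]
62 [-16.   17.9] gap [-7.2  8.8]
66 [-16.   17.9] gap [-7.2  8.8]
70 [-15.8  17.8] gap 
74 [-16.3  17.6] gap 
78 [-16.1  17.5] gap 
post+ 203 [60.3  0.6 30.9] [54.7 -4.2 26.1] [65.   5.6 40.3]
move units [ 0.0012 -0.0004  0.1105] turn units [-0.0002 -0.0003  0.0004]
```

View pics/w14.png

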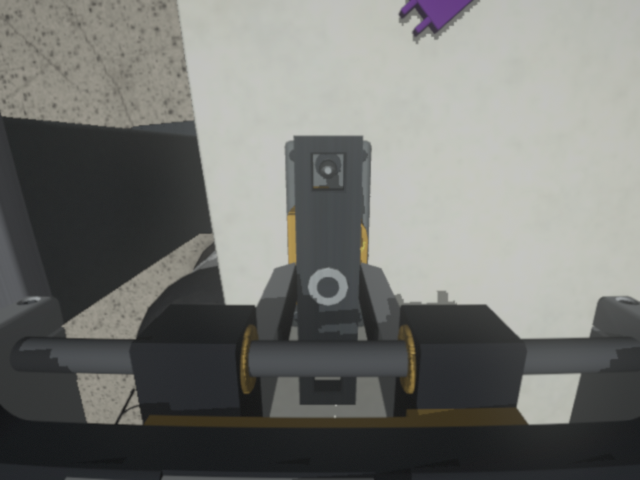

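The bar's hole at (328,170) frames the post; the numbers agree within 0.5 mm. Lowering.

Call:
{"method": "step_arm", "body": {
  "plan": [
    {"dx":0,"dy":0,"dz":0.08,"rx":0,"ry":0,"rz":0,"claw":1},
    {"dx":0,"dy":0,"dz":0.08,"rx":0,"ry":0,"rz":0,"claw":1},
    {"dx":0,"dy":0,"dz":0.06,"rx":0,"ry":0,"rz":0,"claw":1},
    {"dx":0,"dy":0,"dz":0.03,"rx":0,"ry":0,"rz":0,"claw":1},
    {"dx":0,"dy":0,"dz":0.012,"rx":0,"ry":0,"rz":0,"claw":1},
    {"dx":0,"dy":0,"dz":0,"rx":0,"ry":0,"rz":0,"claw":1},
    {"dx":0,"dy":0,"dz":0,"rx":0,"ry":0,"rz":0,"claw":1}
  ]
}}

```text
time_s: 25.3
ee_pos: [0.429, -0.0162, 0.0846]
eef_rot: [3.141, -0.001, 1.489]
force: [-3.0, 0.9, 3.6]
grip_width: 0.0337
grip_force: 40.0
```

Contact at the expected height. Release, rise and check.

Call:
{"method": "step_arm", "body": {
  "plan": [
    {"dx":0,"dy":0,"dz":0,"rx":0,"ry":0,"rz":0,"claw":0},
    {"dx":0,"dy":0,"dz":0,"rx":0,"ry":0,"rz":0,"claw":0},
    {"dx":0,"dy":0,"dz":0,"rx":0,"ry":0,"rz":0,"claw":0},
    {"dx":0,"dy":0,"dz":0,"rx":0,"ry":0,"rz":0,"claw":0},
    {"dx":0,"dy":0,"dz":0,"rx":0,"ry":0,"rz":0,"claw":0},
    {"dx":0,"dy":0,"dz":-0.3,"rx":0,"ry":0,"rz":0,"claw":0},
    {"dx":0,"dy":0,"dz":-0.4,"rx":0,"ry":0,"rz":0,"claw":0},
    {"dx":0,"dy":0,"dz":-0.4,"rx":0,"ry":0,"rz":0,"claw":0},
    {"dx":0,"dy":0,"dz":0,"rx":0,"ry":0,"rz":0,"claw":0},
    {"dx":0,"dy":0,"dz":0,"rx":0,"ry":0,"rz":0,"claw":0}
  ]
}}

```text
time_s: 26.3
ee_pos: [0.429, -0.0163, 0.1946]
eef_rot: [3.14, -0.0, 1.489]
force: [0.5, 0.1, -0.5]
grip_width: 0.0936
grip_force: 0.0
```

```bash
python3 - <<'E'
from h import *
from station import viewer
o,p,P=wrist("w15")
R=Ro.from_euler("xyz",o["eef_rot"]).as_matrix();Q=(P-o["ee_pos"])@R*1000
F=np.isfinite(P).all(2)
for x in (-74,-45,-25,25,45,74):
    m=F&(np.abs(Q[...,0]-x)<3)&(np.abs(Q[...,1])<13)&(P[...,2]>.06)&(P[...,2]<.09)
    print(x,m.sum(),"z",np.round(np.median(P[m][:,2])*1000,1) if m.sum() else "")
print("bar",blob(P,.429,-.016,.07,.083,.088)); clampview(o,p,P,.057,.07)
s=viewer.camera("side");im=cv2.resize(s["img"][190:300,210:330],None,fx=5,fy=5,interpolation=cv2.INTER_CUBIC)
cv2.imwrite("pics/fin.png",im[:,:,::-1])
E
```

```text
t 26.3 tcp [ 0.429  -0.0163  0.1946] rpy [ 1.7989e+02 -2.0000e-02  8.5320e+01] F [ 0.5  0.1 -0.5] w 0.0936
-74 173 z 76.2
-45 177 z 76.1
-25 194 z 76.1
25 217 z 76.0
45 234 z 76.1
74 255 z 76.1
bar (array([429.5, -16.7]), array([ 34.1, 155.9]), 175.2)
posttip 1 117 [ 60.3   0.2 111.9]
posttip -1 92 [-58.1   0.4 111.8]
top z [62.9 64.1 65.2]
rect [2.9 0.3] [51.6 66.2] 89.82 [[-29.9, -25.4], [32.9, 26.0]]
```

View pics/fin.png

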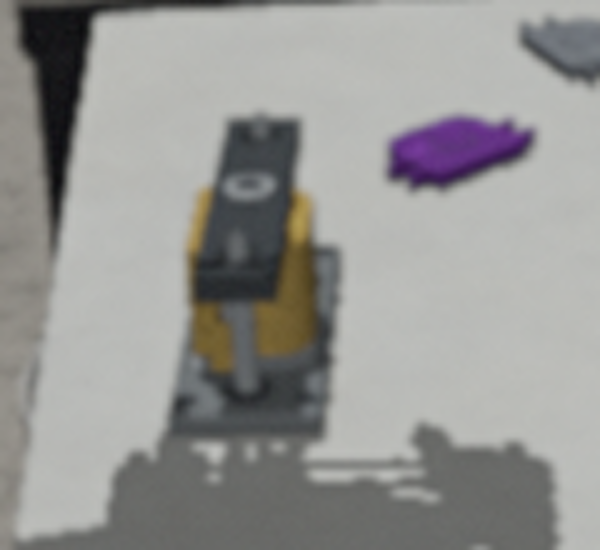

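The stack is closed: the bar lies level at 76.1 mm along its whole length, with both posts through it at (238,250) and (260,128). Handing in.

```bash
python3 -c "
from station import hand_in
print(hand_in())"
```

```text
the job is handed in; nothing more can be done
None
```

The brass flask is closed in the clamp and the job is handed in: lower half, upper half, lid and pressure bar are stacked in order, and my last readings before hand-in showed them fully down, level and centred. It took about 26 s of the 120 s, and the silver parts were not touched.

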